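# Release the vial incubator's hood with both buttons and press the proud vial home

### The job

One vial in the incubator, the one with the red cap, is standing proud of its well. Press the two blue hood-release buttons together, one with each fingertip, and keep both held down until the clear hood has come free and is clearly rising, then let it open fully by itself without pushing on it. With the hood open, press the red-capped vial straight down until it is fully home in its well (do not pull it up), and leave the hood open and the spare vial, pen, dish and cup on the bench where they are.

Things in the scene. Friction and masses are not known exactly. Their poses are not given: they have to be found in the camera images.
- incubator: White bench-top vial incubator, 260 deep (x) x 200 wide (y), fixed, place and yaw vary. Origin at worktop height, 15 mm behind its footprint's centre; x from front to back, y to its left. Front console (x -145 to -55 mm) 50 mm high, catch housings 67 mm. Clear shut hood: x -55 to 96, y -95 to 95, top z 126 mm. Block with wells under it: top z 74 mm; three white-capped fixed vials, tops z 102 mm.
- button_left_top (a point): Centre of the top face of the left blue release button: round, 27 mm across, at incubator x -115, y +30 mm, top at z 67.5 mm when out, 14 mm above its bezel. The two buttons are 60 mm apart, centre to centre, along the incubator's y. Axes as the incubator's.
- button_right_top (a point): Centre of the top face of the right blue release button (at incubator x -115, y -30 mm), otherwise like the left one.
- button_left (a joint): Travel of the left button in m: 0 out, 0.006 fully down (straight down). Sprung: about 1.6 N to start and 4 N fully down. Its bolt lets go of the hood from about 0.0045.
- button_right (a joint): Travel of the right button, like the left one.
- hood (a joint): Opening of the clear hood, rad: 0 shut, 1.65 fully open; hinge along y at incubator x 102, z 56 mm. Spring-lifted, damped: with both buttons held down it passes the safety notch (0.15) after about 1.5 s and is fully open after about 6 s. If a button is let go before that, a bolt catches it again (shut, or ajar at the notch) and both must be pressed again; past the notch it opens without them.
- hood_shell: The clear plastic hood itself (152 mm by 190 mm, 66 mm high), which turns with joint hood; origin on the hinge axis.
- hood_front (a point): Middle of the hood's front upper edge; it rises and swings back as the hood opens.
- red_vial (a joint): How far the red-capped vial stands proud, in m: 0 fully home, larger is higher; starts at 0.008 to 0.015. A rubber collar in the well grips it: it stays where it is left and needs about 4 N to slide straight down until it meets the bottom of the well at 0.
- red_vial_top (a point): Centre of the flat top of the red cap (cap 19 mm across, vial 23 mm across and 52 mm tall), at incubator x -6.5, y +18 mm; z is 102 mm above the worktop when fully home. The nearest other vial is 52 mm away, centre to centre.
- spare_vial: Loose white-capped vial (23 mm across, 52 mm tall) standing on the worktop left of the incubator, to be left alone. Origin at the centre of its underside.
- pen: Loose red and white marker pen (135 mm long, 16 mm thick) lying on the worktop left of the incubator, to be left alone. Origin at its middle, on its underside.
- dish: Loose closed petri dish (71 mm across, 15 mm high) on the worktop right of the incubator, to be left alone. Origin at the centre of its underside.
- cup: Loose small white sample cup (16 mm across, 24 mm tall) on the worktop right of the incubator's front, to be left alone. Origin at the centre of its underside.
- button_left_cap: The blue cap of the left release button, 27 mm across, 17 mm tall, moving with joint button_left; origin at the centre of its underside, axes as the incubator's.
- button_right_cap: The blue cap of the right release button, 27 mm across, 17 mm tall, moving with joint button_right; origin at the centre of its underside, axes as the incubator's.

How it is judged:
By the outcome, as a careful person would: the job done as asked, in the order asked, and still so for the second after the job is handed in, with the robot touching nothing.
It also fails if it takes over 42 s, if anything falls off the work surface, if the arm or the gripper's body presses on something with over 40 N, if the wrist force passes 120 N, or if a joint passes its speed limit or range.

### The arm

A 6-joint arm with a two-finger parallel gripper is mounted at the origin on a cart in front of the work surface, level with it; the furniture and walls round the work are solid. World frame = base frame: x ahead of the robot, y to its left, z up, the work surface at z = 0. Lengths are in m, angles in rad, forces in N, time in s.
With the tool pointing down it reaches from about 0.225 to 0.875 m from the base axis. Payload 3.4 kg.
Tool frame: the origin (TCP) lies at the very end of the fingers, on their centre line; the grasp point (between the pads) lies 19 mm behind it; z points along the fingers, x is the direction in which the jaws open and shut, and the axes are right-handed (so a half turn about z gives the same grasp; the last joint's range is limited). The gripper opens to 85 mm and grips with 20 to 120 N. Pads are 22 mm wide; open, the fingers measure 114 mm over their backs; the gripper's body (76 mm by 85 mm) begins 54 mm behind the grasp point. The pads swing forward as they close: fully open they stand 13 mm farther back than shut.
Start: joints at [-1.243, 0.276, 1.505, -0, 1.361, -0.121], TCP at [0.249, -0.518, 0.231] pointing down, gripper open.
Joint ranges: [-2.89, 2.89], [-0.75, 2.08], [0.22, 2.7], [-1.18, 4.32], [0.11, 2.71], [-2.7, 2.7]. Speed limits (rad/s): [2.57, 2.57, 3.14, 3.14, 3.14, 3.14].

### API

Orientations are given as a unit quaternion [w, x, y, z].
In Python, from rig import manip gives the robot as it stands.
- The arm moves only by the tool carry_out, never from a script. Its argument "series" is a list of rows, each a list of 2 entries, a list of its own where there are three numbers: the shift along the tool's x, y, z in mm, then the turn about the tool's z in degrees. A call has 1 to 10 rows; each row shifts and turns the pose as measured when the row begins, along the tool's axes as they then stand; what a row does not reach is not made up. A row lasts 1/12 s, in which the tool goes at most 41.7 mm and 7.16 degrees, less where a joint would pass 70% of its speed; a pose out of reach is approached as far as the arm can. A call is refused whole if a number of a shift passes 41.7 or a number of a turn 7.16, either way. A call with a gripper value outside its range is refused whole. "fingers" is the finger opening in mm, from 0 to 85.4, set as the call begins (left out, the last holds). The fingers move at their own pace and stop on an object; "squeeze" is the grip in N (left out, the last holds). Time passes only in rows, so rows that do not move let the fingers close. It gives the time, the measured TCP pose, the force and the opening at its end, in the units of the state.
- manip.get_state(): the state, without advancing time (a new reading comes with each control period).
- manip.get_image(name): name is "scene" or "top" or "wrist"; returns a dict with "frame" (384x512x3 uint8, blue, green, red), "K" (3x3 intrinsics, pixels), "rvec" (rotation vector, rad) and "tvec" (3), from world to camera coordinates, as OpenCV has them; the wrist camera has in their place "mount" (4x4, takes a point from camera to tool coordinates, whose origin is the TCP and whose axes are the tool frame's). Camera axes: x right, y down, z forward; pixel columns grow to the right and rows downward; lengths in m; the calibration is good to about 2 mm. A picture is of the moment at which its call begins: read the wrist's pose just before it. There is no depth.
- manip.sign_off(): hands the job in, once; it reports no verdict.
The state is a dict: "clock": time; "qpos": joint angles; "qd": joint speeds; "effort": joint torques, N m; "position": TCP position; "ee_rot": TCP orientation; "contact_force": force on the tool from outside, world axes, zero at the start; "moment": the same for the moment, N m; "width": finger opening in m.
Only numpy, scipy, OpenCV 4.12 (cv2) and the standard library are available. Lean on these libraries where they do the work, as an engineer would, in place of code of your own. Each camera call takes 0.05 s, during which the arm holds its last target. There are 200 camera calls.

## Working session

There is one attempt and no reset: what is moved stays moved. The work goes in short steps, Python scripts to look and compute and a tool call to move; the robot and the scene stay as the last step left them, time stands still between calls to the robot, and variables do not carry over. Pictures are saved under pics/ and viewed, about 8 in all and at most 12, crops included, and the job is handed in when it is done.

Besides the shell and the picture viewer there is one more tool, called after "Emit:" as name(argument=value, ...), one argument or row to a line, values as JSON. carry_out: Moves the arm, as the interface text tells. Its arguments: {"type":"object","properties":{"series":{"type":"array","items":{"type":"array"}},"fingers":{"type":"number"},"squeeze":{"type":"number"}},"required":["series"]}

```bash
mkdir -p pics; cat > h.py <<'E'
import numpy as np, cv2
from rig import manip
from scipy.spatial.transform import Rotation as R
def rot(s): q=s["ee_rot"]; return R.from_quat([q[1],q[2],q[3],q[0]]).as_matrix()
def cam(name):
    s=manip.get_state(); d=manip.get_image(name)
    if "mount" in d:
        T=np.eye(4); T[:3,:3]=rot(s); T[:3,3]=s["position"]; M=T@np.array(d["mount"]); Rc,c=M[:3,:3],M[:3,3]
    else:
        r=cv2.Rodrigues(np.array(d["rvec"],float))[0]; Rc=r.T; c=-r.T@np.array(d["tvec"],float).ravel()
    return d["frame"],np.array(d["K"]),Rc,c
def onplane(p,K,Rc,c,z):
    d=Rc@np.linalg.inv(K)@np.array([p[0],p[1],1.]); return c+d*(z-c[2])/d[2]
def blobs(f,lo,hi,amin=15):
    m=cv2.inRange(cv2.cvtColor(f,cv2.COLOR_BGR2HSV),lo,hi)
    n,l,st,ce=cv2.connectedComponentsWithStats(m)
    return [(ce[i].round(1),st[i].tolist()) for i in range(1,n) if st[i][4]>=amin]
E
python3 - <<'E'
from h import *
s=manip.get_state(); print({k:np.round(v,3).tolist() for k,v in s.items()})
for n in("scene","top"):
    f,K,Rc,c=cam(n); cv2.imwrite(f"pics/{n}0.png",f); print(n,c.round(3))
    for ce,st in blobs(f,(100,100,60),(125,255,255)): print("blue",ce,st,onplane(ce,K,Rc,c,.0675).round(4))
    for lo,hi in (((0,130,80),(8,255,255)),((172,130,80),(180,255,255))):
        for ce,st in blobs(f,lo,hi): print("red",ce,st,onplane(ce,K,Rc,c,.113).round(4))
E
```

```text
{'clock': 0.0, 'qpos': [-1.243, 0.277, 1.506, -0.0, 1.361, -0.121], 'qd': [-0.001, -0.002, 0.001, 0.002, 0.001, -0.001], 'effort': [-0.0, -41.678, -24.581, -0.0, 0.011, -0.0], 'position': [0.249, -0.518, 0.23], 'ee_rot': [-0.001, 0.847, -0.532, -0.001], 'contact_force': [-0.842, 0.324, -0.077], 'moment': [-0.012, -0.015, -0.025], 'width': 0.086}
scene [0.284 0.495 0.817]
blue [265.6  26.4] [251, 8, 32, 40, 781] [ 0.8311 -0.6613  0.0675]
blue [221.5  25.5] [212, 17, 22, 17, 204] [ 0.9685 -0.6025  0.0675]
blue [278.3  27.2] [275, 23, 7, 11, 21] [ 0.7905 -0.675   0.0675]
blue [292.4 202.4] [287, 197, 12, 12, 121] [ 0.4592 -0.0277  0.0675]
blue [277.4 219.9] [272, 214, 12, 13, 134] [0.4698 0.0303 0.0675]
blue [ 82.7 254. ] [74, 245, 19, 20, 266] [0.797  0.2866 0.0675]
blue [ 96.2 276.6] [87, 272, 17, 8, 28] [0.7378 0.3142 0.0675]
blue [ 40.  307.5] [33, 302, 14, 12, 77] [0.792  0.4126 0.0675]
red [456.4  44.1] [451, 28, 12, 29, 71] [ 0.2431 -0.7463  0.113 ]
red [189.8 118. ] [175, 104, 35, 24, 333] [ 0.7862 -0.1243  0.113 ]
red [ 73.6 230.5] [66, 223, 17, 16, 181] [0.8194 0.2655 0.113 ]
red [213.3 250. ] [204, 244, 20, 13, 111] [0.5413 0.178  0.113 ]
red [459.2  41.2] [453, 27, 12, 29, 114] [ 0.2383 -0.7655  0.113 ]
top [ 0.374 -0.019  1.164]
blue [138.8 113.7] [135, 110, 9, 8, 41] [0.7732 0.3155 0.0675]
blue [243.4 224.9] [239, 221, 9, 9, 64] [0.4696 0.0266 0.0675]
blue [266.1 229. ] [262, 225, 9, 9, 68] [ 0.4591 -0.0327  0.0675]
red [346.9  83.5] [325, 68, 46, 32, 1069] [ 0.8414 -0.2466  0.113 ]
red [157.1  89.3] [152, 85, 11, 10, 83] [0.8245 0.2566 0.113 ]
```

View pics/scene0.png

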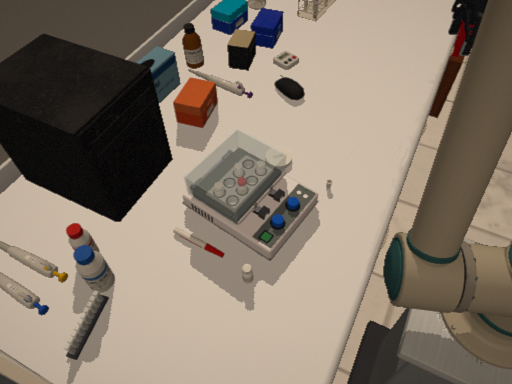

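View pics/top0.png

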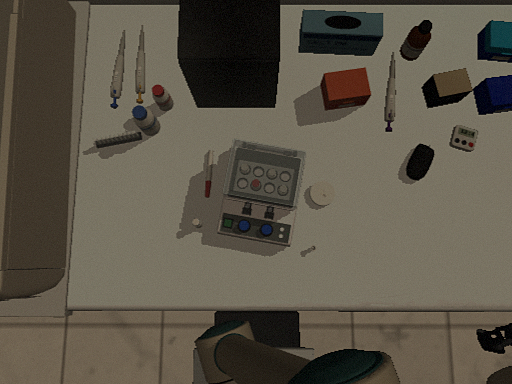

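```bash
cat >> h.py <<'E'
def plan(target,ang=None,step=40,n=None):
    """rows (tool mm, deg) to bring TCP to target with tool x at world angle ang(deg)"""
    s=manip.get_state(); p=np.array(s["position"]); Rm=rot(s); a=np.arctan2(Rm[1,0],Rm[0,0])
    t=0 if ang is None else -(np.degrees(a)-0-ang)
    t=(t+180)%360-180; t=-t      # tool z is down
    d=np.array(target)-p; k=n or int(np.ceil(max(np.linalg.norm(d)*1000/step,abs(t)/7)))
    for i in range(k):
        th=a-np.radians(t)*i/k; x=np.array([np.cos(th),np.sin(th),0]); z=np.array([0,0,-1.]); y=np.cross(z,x)
        v=d/k*1000; print([[round(float(v@e),1) for e in (x,y,z)],round(t/k,2)])
E
python3 - <<'E'
from h import *
d=manip.get_image("wrist"); print(np.round(d["mount"],3))
plan([.4645,-.002,.2],-100.2)
E
```

```text
[[ 1.     0.001 -0.    -0.001]
 [-0.001  0.953  0.302 -0.077]
 [ 0.    -0.302  0.953 -0.142]
 [ 0.     0.     0.     1.   ]]
[[-26.5, -29.8, 2.2], np.float64(2.57)]
[[-27.8, -28.6, 2.2], np.float64(2.57)]
[[-29.1, -27.3, 2.2], np.float64(2.57)]
[[-30.3, -26.0, 2.2], np.float64(2.57)]
[[-31.4, -24.6, 2.2], np.float64(2.57)]
[[-32.5, -23.2, 2.2], np.float64(2.57)]
[[-33.5, -21.7, 2.2], np.float64(2.57)]
[[-34.4, -20.2, 2.2], np.float64(2.57)]
[[-35.3, -18.6, 2.2], np.float64(2.57)]
[[-36.1, -17.0, 2.2], np.float64(2.57)]
[[-36.8, -15.4, 2.2], np.float64(2.57)]
[[-37.5, -13.7, 2.2], np.float64(2.57)]
[[-38.0, -12.1, 2.2], np.float64(2.57)]
[[-38.6, -10.3, 2.2], np.float64(2.57)]
```

```bash
python3 - <<'E'
from h import *
plan([.4645,-.002,.2],79.8)
E
```

```text
[[-17.7, -19.9, 1.5], np.float64(-6.86)]
[[-15.2, -21.9, 1.5], np.float64(-6.86)]
[[-12.5, -23.5, 1.5], np.float64(-6.86)]
[[-9.6, -24.8, 1.5], np.float64(-6.86)]
[[-6.5, -25.8, 1.5], np.float64(-6.86)]
[[-3.4, -26.4, 1.5], np.float64(-6.86)]
[[-0.2, -26.6, 1.5], np.float64(-6.86)]
[[3.0, -26.4, 1.5], np.float64(-6.86)]
[[6.1, -25.9, 1.5], np.float64(-6.86)]
[[9.1, -25.0, 1.5], np.float64(-6.86)]
[[12.1, -23.7, 1.5], np.float64(-6.86)]
[[14.8, -22.1, 1.5], np.float64(-6.86)]
[[17.3, -20.2, 1.5], np.float64(-6.86)]
[[19.6, -18.0, 1.5], np.float64(-6.86)]
[[21.6, -15.5, 1.5], np.float64(-6.86)]
[[23.3, -12.8, 1.5], np.float64(-6.86)]
[[24.7, -9.9, 1.5], np.float64(-6.86)]
[[25.7, -6.9, 1.5], np.float64(-6.86)]
[[26.3, -3.8, 1.5], np.float64(-6.86)]
[[26.6, -0.6, 1.5], np.float64(-6.86)]
[[26.5, 2.6, 1.5], np.float64(-6.86)]
```

Emit:
carry_out(
  series=[
    [[-18, -20, 1.5], -7],
    [[-15, -22, 1.5], -7],
    [[-12.5, -23.5, 1.5], -7],
    [[-9.5, -25, 1.5], -7],
    [[-6.5, -26, 1.5], -7],
    [[-3, -26.5, 1.5], -7],
    [[0, -26.5, 1.5], -7],
    [[3, -26.5, 1.5], -7],
    [[6, -26, 1.5], -7],
    [[9, -25, 1.5], -7],
  ],
  fingers=47,
)

```text
clock: 0.98
position: [0.3467, -0.2634, 0.211]
ee_rot: [-0.001, 0.998, 0.064, -0.002]
contact_force: [0.8, -0.0, -0.1]
width: 0.0466
```

```bash
python3 - <<'E'
from h import *
plan([.4645,-.002,.2],79.8)
E
```

```text
[[13.6, -22.2, 1.0], np.float64(-6.59)]
[[16.1, -20.5, 1.0], np.float64(-6.59)]
[[18.3, -18.5, 1.0], np.float64(-6.59)]
[[20.4, -16.3, 1.0], np.float64(-6.59)]
[[22.1, -13.8, 1.0], np.float64(-6.59)]
[[23.5, -11.2, 1.0], np.float64(-6.59)]
[[24.7, -8.4, 1.0], np.float64(-6.59)]
[[25.5, -5.6, 1.0], np.float64(-6.59)]
[[25.9, -2.6, 1.0], np.float64(-6.59)]
[[26.1, 0.4, 1.0], np.float64(-6.59)]
[[25.8, 3.4, 1.0], np.float64(-6.59)]
```

Emit:
carry_out(
  series=[
    [[15, -24, 1], -7.1],
    [[18, -22, 1], -7.1],
    [[20, -20, 1], -7.1],
    [[22, -18, 1], -7.1],
    [[24, -15, 1], -7.1],
    [[26, -12, 1], -7.1],
    [[27, -9, 1], -7.1],
    [[28, -6, 1], -7.1],
    [[28, -3, 1], -7.1],
    [[28, 0, 1], -7.1],
  ],
)

```text
clock: 1.82
position: [0.4529, 0.0145, 0.1997]
ee_rot: [-0.003, 0.772, 0.636, -0.001]
contact_force: [0.2, -0.2, 0.5]
width: 0.0471
```

```bash
python3 - <<'E'
from h import *
s=manip.get_state(); print(np.round(s["position"],4), np.degrees(np.arctan2(*rot(s)[[1,0],0])), rot(s)[:,2].round(3),s["width"])
f,K,Rc,c=cam("wrist"); cv2.imwrite("pics/w1.png",f)
for ce,st in blobs(f,(100,100,60),(125,255,255),60): print("blue",ce,st,onplane(ce,K,Rc,c,.0675).round(4))
E
```

```text
[0.4529 0.0145 0.1997] 78.93956442532895 [-0.005  0.003 -1.   ] 0.04705063086814189
blue [274.7 195. ] [261, 181, 29, 28, 624] [0.4689 0.0281 0.0675]
blue [212.8 195.8] [199, 182, 28, 28, 627] [ 0.4583 -0.0298  0.0675]
```

View pics/w1.png

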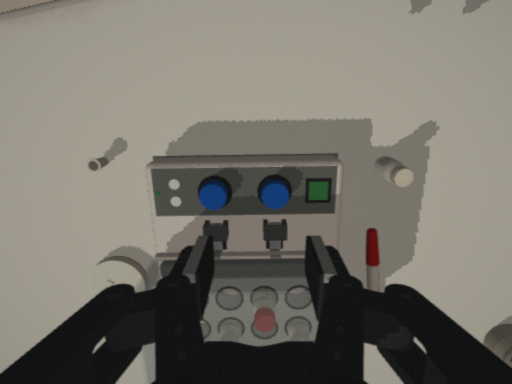

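```bash
python3 - <<'E'
from h import *
plan([.4642,-.0015,.085],79.6,step=25)
E
```

```text
[[-3.7, 2.7, 22.9], np.float64(-0.06)]
[[-3.7, 2.7, 22.9], np.float64(-0.06)]
[[-3.7, 2.7, 22.9], np.float64(-0.06)]
[[-3.7, 2.7, 22.9], np.float64(-0.06)]
[[-3.7, 2.7, 22.9], np.float64(-0.06)]
```

Emit:
carry_out(
  series=[
    [[-5, 4, 20], 0],
    [[-5, 4, 24], 0],
    [[-4, 3, 24], 0],
    [[-3, 2, 24], 0],
    [[-1, 1, 20], 0],
    [[0, 0, 3], 0],
  ],
)

```text
clock: 2.37
position: [0.468, 0.0034, 0.0821]
ee_rot: [-0.002, 0.768, 0.641, 0.005]
contact_force: [-0.6, 0.1, -0.0]
width: 0.0468
```

```bash
python3 - <<'E'
from h import *
s=manip.get_state(); print(np.round(s["contact_force"],2), s["width"])
f,K,Rc,c=cam("wrist"); cv2.imwrite("pics/w2.png",f)
for ce,st in blobs(f,(100,100,60),(125,255,255),60): print("blue",ce,st,onplane(ce,K,Rc,c,.0675).round(4))
plan([.4642,-.0015,.075],79.6,n=1)
E
```

```text
[-0.56  0.13 -0.05] 0.04676929561912201
blue [195.4 225.6] [172, 205, 49, 45, 1525] [ 0.4544 -0.029   0.0675]
blue [297.1 227.2] [275, 204, 49, 51, 1688] [0.4657 0.0269 0.0675]
[[-5.5, -3.1, 7.8], np.float64(0.14)]
```

View pics/w2.png

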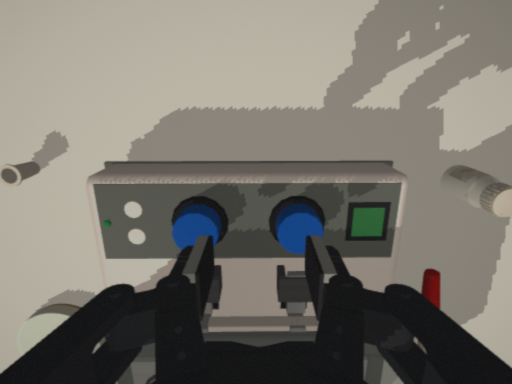

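```bash
python3 - <<'E'
from h import *
f,K,Rc,c=cam("wrist")
u=np.array([.984,-.178,0])
print("L",onplane((299.5,255),K,Rc,c,.0675)-.0135*u)
for x in(172,221): print(x,onplane((x,230),K,Rc,c,.0675))
for x in(275,324): print(x,onplane((x,232),K,Rc,c,.0675))
p=np.array(manip.get_state()["position"]);q=K@Rc.T@(p-c);print("tcp px",q/q[2])
print(p)
E
```

```text
L [0.47084607 0.02825565 0.0675    ]
172 [ 0.45512575 -0.04284276  0.0675    ]
221 [ 0.46016689 -0.01567546  0.0675    ]
275 [0.46697263 0.01417679 0.0675    ]
324 [0.47206588 0.04161245 0.0675    ]
tcp px [257.10970234 253.63023235   1.        ]
[0.46936853 0.00333705 0.08424031]
```

Emit:
carry_out(
  series=[
    [[-5, -3.5, 0], 0],
    [[0, -0.5, 2], 0],
    [[0, 0, 0], 0],
  ],
)

```text
clock: 2.72
position: [0.4663, -0.0017, 0.0851]
ee_rot: [0.001, 0.768, 0.641, 0.007]
contact_force: [0.2, 0.3, 0.4]
width: 0.0467
```

```bash
python3 - <<'E'
from h import *
plan([.465,-.001,.079],79.6,n=1)
E
```

```text
[[0.4, -1.4, 6.1], np.float64(0.13)]
```

Emit:
carry_out(
  series=[
    [[0.5, -1.5, 4], 0],
    [[0, 0, 4], 0],
    [[0, 0, 4], 0],
    [[0, 0, 3], 0],
  ],
)

```text
clock: 3.05
position: [0.4672, -0.0011, 0.0723]
ee_rot: [0.004, 0.768, 0.641, 0.01]
contact_force: [-0.5, 0.0, 0.1]
width: 0.047
```

Emit:
carry_out(
  series=[
    [[0, -1, 4], 0],
    [[0, -1, 4], 0],
    [[0, 0, 3], 0],
  ],
)

```text
clock: 3.3
position: [0.4661, -0.0007, 0.0606]
ee_rot: [0.005, 0.767, 0.641, 0.011]
contact_force: [-1.6, -0.4, 6.3]
width: 0.0471
```

Emit:
carry_out(
  series=[
    [[0, 0, 4], 0],
    [[0, 0, 4], 0],
  ],
)

```text
clock: 3.47
position: [0.4663, -0.0008, 0.0583]
ee_rot: [0.005, 0.767, 0.642, 0.01]
contact_force: [-15.8, 2.3, 65.4]
width: 0.0465
```

```bash
python3 - <<'E'
from h import *
print(manip.get_state()["contact_force"])
f,K,Rc,c=cam("wrist"); g,*_=cam("scene")
cv2.imwrite("pics/w3.png",np.hstack([f,g[80:290,130:380].repeat(2,0).repeat(2,1)[:384,:288*1]]))
E
```

```text
[-15.75492133   2.2544413   65.40931541]
```

View pics/w3.png

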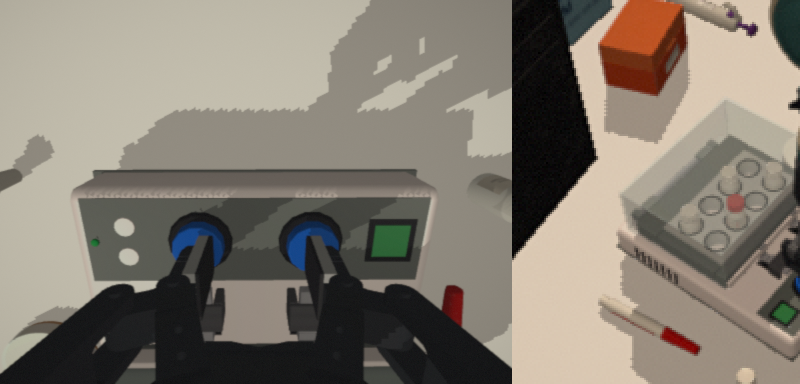

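Emit:
carry_out(
  series=[
    [[0, 0, 1], 0],
    [[0, 0, 1], 0],
  ],
)

```text
clock: 3.73
position: [0.4661, -0.0007, 0.0604]
ee_rot: [0.006, 0.767, 0.642, 0.011]
contact_force: [-1.8, 0.1, 6.5]
width: 0.0472
```

Emit:
carry_out(
  series=[
    [[0, 0, 2.5], 0],
    [[0, 0, 2], 0],
  ],
)

```text
clock: 3.9
position: [0.4661, -0.0008, 0.0588]
ee_rot: [0.007, 0.767, 0.642, 0.011]
contact_force: [-5.8, 0.9, 28.6]
width: 0.0472
```

Emit:
carry_out(
  series=[
    [[0, 0, 1.8], 0],
    [[0, 0, 1.8], 0],
    [[0, 0, 1.8], 0],
    [[0, 0, 1.8], 0],
  ],
)

```text
clock: 4.23
position: [0.4661, -0.0007, 0.0589]
ee_rot: [0.008, 0.766, 0.642, 0.012]
contact_force: [-4.9, 0.9, 20.4]
width: 0.047
```

Steady at about 20 N, so both buttons are fully down. I'll keep holding.

Emit:
carry_out(
  series=[
    [[0, 0, 1.8], 0],
    [[0, 0, 1.8], 0],
    [[0, 0, 1.8], 0],
    [[0, 0, 1.8], 0],
    [[0, 0, 1.8], 0],
    [[0, 0, 1.8], 0],
    [[0, 0, 1.8], 0],
    [[0, 0, 1.8], 0],
    [[0, 0, 1.8], 0],
    [[0, 0, 1.8], 0],
  ],
)

```text
clock: 5.07
position: [0.4662, -0.0007, 0.0589]
ee_rot: [0.011, 0.766, 0.642, 0.013]
contact_force: [-5.0, -0.0, 20.0]
width: 0.0473
```

Emit:
carry_out(
  series=[
    [[0, 0, 1.8], 0],
    [[0, 0, 1.8], 0],
    [[0, 0, 1.8], 0],
    [[0, 0, 1.8], 0],
    [[0, 0, 1.8], 0],
    [[0, 0, 1.8], 0],
  ],
)

```text
clock: 5.57
position: [0.4661, -0.0007, 0.0589]
ee_rot: [0.013, 0.766, 0.642, 0.013]
contact_force: [-5.5, 1.2, 20.1]
width: 0.047
```

```bash
python3 - <<'E'
from h import *
g,*_=cam("scene")
cv2.imwrite("pics/s3.png",g[80:290,130:380].repeat(2,0).repeat(2,1))
print(manip.get_state()["contact_force"])
E
```

```text
[-5.39951125 -0.27060294 20.3218911 ]
```

View pics/s3.png

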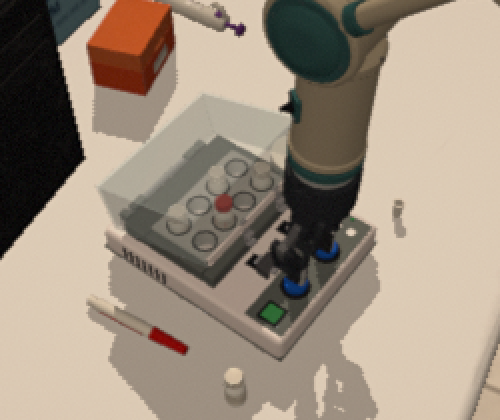

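Emit:
carry_out(
  series=[
    [[0, 0, 1.8], 0],
    [[0, 0, 1.8], 0],
    [[0, 0, 1.8], 0],
    [[0, 0, 1.8], 0],
    [[0, 0, 1.8], 0],
    [[0, 0, 1.8], 0],
    [[0, 0, 1.8], 0],
    [[0, 0, 1.8], 0],
  ],
)

```text
clock: 6.28
position: [0.4662, -0.0007, 0.059]
ee_rot: [0.015, 0.766, 0.642, 0.014]
contact_force: [-5.6, 0.9, 19.7]
width: 0.047
```

```bash
python3 - <<'E'
from h import *
g,*_=cam("scene")
cv2.imwrite("pics/s4.png",g[80:290,130:380].repeat(2,0).repeat(2,1))
s=manip.get_state();print(s["contact_force"],rot(s).round(3))
E
```

```text
[-5.5681852   0.77149643 20.52485217] [[ 0.175  0.984  0.041]
 [ 0.985 -0.175 -0.004]
 [ 0.003  0.041 -0.999]]
```

View pics/s4.png

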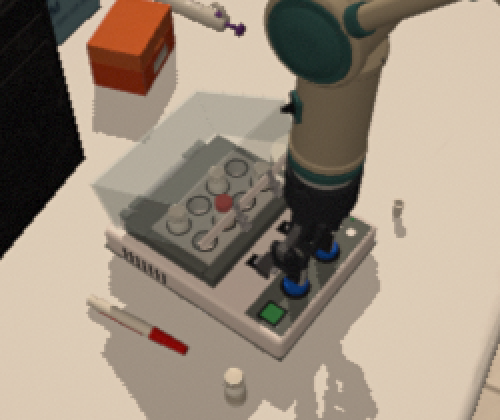

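Emit:
carry_out(
  series=[
    [[0, 0, -8], 0],
    [[0, 0, -20], 0],
    [[0, -5, -35], 0],
    [[0, -10, -35], 0],
    [[0, -10, -35], 0],
    [[0, -10, -30], 0],
    [[0, -10, -20], 0],
    [[0, 0, 0], 0],
  ],
  fingers=0,
)

```text
clock: 7.0
position: [0.4116, 0.0086, 0.246]
ee_rot: [0.013, 0.766, 0.642, 0.013]
contact_force: [-0.1, -0.4, 0.6]
width: 0.0001
```

Emit:
carry_out(
  series=[
    [[0, 0, 0], 0],
    [[0, 0, 0], 0],
    [[0, 0, 0], 0],
    [[0, 0, 0], 0],
    [[0, 0, 0], 0],
    [[0, 0, 0], 0],
    [[0, 0, 0], 0],
    [[0, 0, 0], 0],
    [[0, 0, 0], 0],
    [[0, 0, 0], 0],
  ],
)

```text
clock: 7.83
position: [0.4103, 0.0087, 0.2387]
ee_rot: [0.008, 0.766, 0.642, 0.009]
contact_force: [-0.0, 0.0, -0.2]
width: 0.0004
```

Emit:
carry_out(
  series=[
    [[0, 0, 0], 0],
    [[0, 0, 0], 0],
    [[0, 0, 0], 0],
    [[0, 0, 0], 0],
    [[0, 0, 0], 0],
    [[0, 0, 0], 0],
    [[0, 0, 0], 0],
    [[0, 0, 0], 0],
    [[0, 0, 0], 0],
    [[0, 0, 0], 0],
  ],
)

```text
clock: 8.67
position: [0.4104, 0.0087, 0.2392]
ee_rot: [0.009, 0.766, 0.642, 0.009]
contact_force: [-0.1, 0.4, -0.3]
width: 0.0002
```

Emit:
carry_out(
  series=[
    [[0, 0, 0], 0],
    [[0, 0, 0], 0],
    [[0, 0, 0], 0],
    [[0, 0, 0], 0],
    [[0, 0, 0], 0],
    [[0, 0, 0], 0],
    [[0, 0, 0], 0],
    [[0, 0, 0], 0],
    [[0, 0, 0], 0],
    [[0, 0, 0], 0],
  ],
)

```text
clock: 9.5
position: [0.4104, 0.0087, 0.2391]
ee_rot: [0.009, 0.766, 0.642, 0.009]
contact_force: [-0.1, -1.3, -0.0]
width: 0.0002
```

Emit:
carry_out(
  series=[
    [[0, 0, 0], 0],
    [[0, 0, 0], 0],
    [[0, 0, 0], 0],
    [[0, 0, 0], 0],
    [[0, 0, 0], 0],
    [[0, 0, 0], 0],
  ],
)

```text
clock: 10.0
position: [0.4104, 0.0087, 0.2392]
ee_rot: [0.009, 0.766, 0.642, 0.009]
contact_force: [0.9, -0.3, -0.2]
width: -0.0004
```

```bash
python3 - <<'E'
from h import *
g,K,Rc,c=cam("scene")
g2,K2,Rc2,c2=cam("top")
f,K3,Rc3,c3=cam("wrist")
cv2.imwrite("pics/s5.png",np.hstack([g[80:272,130:380].repeat(2,0).repeat(2,1)[:, :290],f]))
for n,(a,k,r,cc) in dict(scene=(g,K,Rc,c),top=(g2,K2,Rc2,c2),wrist=(f,K3,Rc3,c3)).items():
    for lo,hi in (((0,110,70),(8,255,255)),((172,110,70),(180,255,255))):
        for ce,st in blobs(a,lo,hi):
            p=onplane(ce,k,r,cc,.113)
            if np.linalg.norm(p[:2]-[.574,-.003])<.06: print(n,ce,st,p.round(4))
s=manip.get_state();print(s["position"],s["contact_force"],rot(s).round(3),s["qpos"])
E
```

```text
scene [241.3 180.8] [237, 176, 10, 10, 74] [ 5.735e-01 -5.000e-04  1.130e-01]
top [255.2 182.3] [252, 179, 7, 7, 43] [ 0.5741 -0.0044  0.113 ]
[0.41039879 0.00868873 0.23915116] [-0.68701273  0.03805324 -0.35268304] [[ 0.175  0.984  0.025]
 [ 0.985 -0.175 -0.001]
 [ 0.003  0.025 -1.   ]] [-0.15106133  0.00368831  1.81775984  0.00270763  1.29507999 -1.54649284]
```

View pics/s5.png

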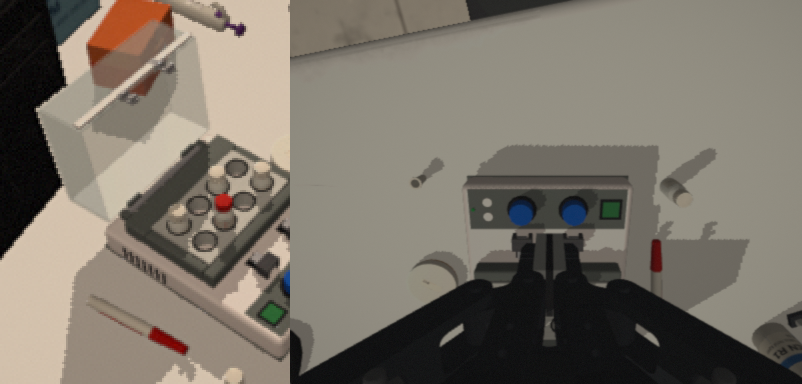

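```bash
python3 - <<'E'
from h import *
plan([.5745,-.003,.155],79.6,step=25)
E
```

```text
[[2.2, 20.5, 10.5], np.float64(0.04)]
[[2.2, 20.5, 10.5], np.float64(0.04)]
[[2.2, 20.4, 10.5], np.float64(0.04)]
[[2.2, 20.4, 10.5], np.float64(0.04)]
[[2.2, 20.4, 10.5], np.float64(0.04)]
[[2.2, 20.4, 10.5], np.float64(0.04)]
[[2.2, 20.4, 10.5], np.float64(0.04)]
[[2.3, 20.4, 10.5], np.float64(0.04)]
```

Emit:
carry_out(
  series=[
    [[2, 20, 10], 0],
    [[2, 20, 10], 0],
    [[2, 20, 10], 0],
    [[2, 20, 10], 0],
    [[2, 20, 10], 0],
    [[2, 20, 10], 0],
    [[2, 20, 10], 0],
    [[2, 14, 6], 0],
    [[0, 0, 0], 0],
    [[0, 0, 0], 0],
  ],
)

```text
clock: 10.98
position: [0.5736, -0.0031, 0.1639]
ee_rot: [0.009, 0.766, 0.642, 0.01]
contact_force: [-0.6, 0.8, 0.8]
width: -0.0001
```

```bash
python3 - <<'E'
from h import *
plan([.5745,-.003,.13],79.6,n=2)
s=manip.get_state();print(s["position"],rot(s)[:,2].round(3),s["contact_force"])
g,*_=cam("scene");f,*_=cam("wrist")
cv2.imwrite("pics/s6.png",np.hstack([g[80:272,130:380].repeat(2,0).repeat(2,1)[:, :290],f]))
E
```

```text
[[0.1, 0.4, 17.0], np.float64(0.16)]
[[0.1, 0.4, 17.0], np.float64(0.16)]
[ 0.57360656 -0.00308828  0.16393363] [ 0.027 -0.002 -1.   ] [-0.6490267   0.83526186  0.78495708]
```

View pics/s6.png

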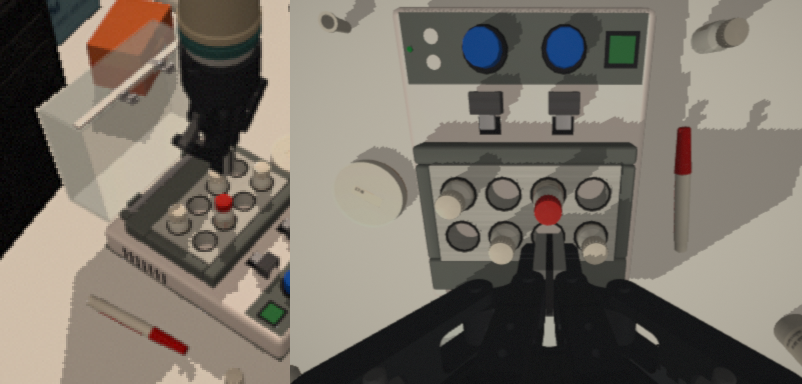

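```bash
python3 - <<'E'
from h import *
f,K,Rc,c=cam("wrist")
for ce,st in blobs(f,(0,110,70),(8,255,255))+blobs(f,(172,110,70),(180,255,255)): print(ce,st,onplane(ce,K,Rc,c,.112).round(4))
E
```

```text
[393.1 151.6] [384, 127, 17, 48, 665] [0.5478 0.0903 0.112 ]
[257.6 210.2] [244, 195, 28, 31, 682] [ 0.5727 -0.0026  0.112 ]
```

Emit:
carry_out(
  series=[
    [[0, 0.5, 16], 0],
    [[0, 0, 16], 0],
    [[0, 0, 2], 0],
    [[0, 0, 0], 0],
  ],
)

```text
clock: 11.47
position: [0.5725, -0.0029, 0.1345]
ee_rot: [0.012, 0.766, 0.642, 0.012]
contact_force: [-0.3, -0.1, 0.0]
width: -0.0004
```

Emit:
carry_out(
  series=[
    [[0, 1.5, 6], 0],
    [[0, 0, 6], 0],
    [[0, 0.5, 5], 0],
    [[0, 0, 2], 0],
  ],
)

```text
clock: 11.8
position: [0.5758, -0.0034, 0.118]
ee_rot: [0.014, 0.766, 0.642, 0.014]
contact_force: [0.2, 0.1, 0.5]
width: 0.0002
```

Emit:
carry_out(
  series=[
    [[0, 0.5, 4], 0],
    [[0, 0.5, 3], 0],
    [[0, 0, 3], 0],
  ],
)

```text
clock: 12.05
position: [0.5772, -0.0036, 0.1081]
ee_rot: [0.014, 0.766, 0.642, 0.014]
contact_force: [-2.2, 0.9, 5.1]
width: -0.0
```

Emit:
carry_out(
  series=[
    [[0, -0.5, 3], 0],
    [[0, -0.5, 3], 0],
  ],
)

```text
clock: 12.22
position: [0.5771, -0.0036, 0.1025]
ee_rot: [0.014, 0.766, 0.642, 0.014]
contact_force: [-0.9, 0.4, 4.1]
width: -0.0
```

Emit:
carry_out(
  series=[
    [[0, 0, 2], 0],
    [[0, 0, 2], 0],
  ],
)

```text
clock: 12.38
position: [0.5774, -0.0036, 0.1011]
ee_rot: [0.015, 0.766, 0.642, 0.015]
contact_force: [-6.7, 0.9, 20.6]
width: -0.0001
```

Force has jumped to 20 N at z ≈ 0.101, so the vial has bottomed. I'll give one more firm press, then lift off.

Emit:
carry_out(
  series=[
    [[0, 0, 2], 0],
    [[0, 0, 2], 0],
    [[0, 0, 2], 0],
  ],
)

```text
clock: 12.63
position: [0.5773, -0.0036, 0.1011]
ee_rot: [0.016, 0.766, 0.642, 0.015]
contact_force: [-5.1, -0.1, 14.8]
width: -0.0002
```

Emit:
carry_out(
  series=[
    [[0, 0, -5], 0],
    [[0, 0, -15], 0],
    [[0, -5, -25], 0],
    [[0, -20, -25], 0],
    [[0, -35, -20], 0],
    [[0, -35, -10], 0],
    [[0, -35, 0], 0],
    [[0, -35, 0], 0],
    [[0, -20, 0], 0],
    [[0, 0, 0], 0],
  ],
)

```text
clock: 13.47
position: [0.3871, 0.0297, 0.1926]
ee_rot: [0.018, 0.766, 0.642, 0.018]
contact_force: [0.1, -0.5, -0.7]
width: 0.0001
```

```bash
python3 - <<'E'
from h import *
s=manip.get_state();print(s["clock"],s["position"],s["contact_force"],s["qd"])
g,K,Rc,c=cam("scene");f,K2,R2,c2=cam("top")
cv2.imwrite("pics/s7.png",np.hstack([g[80:290,130:330].repeat(2,0).repeat(2,1),f[120:330,170:370].repeat(2,0).repeat(2,1)]))
for a,k,r,cc in((g,K,Rc,c),(f,K2,R2,c2)):
  for ce,st in blobs(a,(0,110,70),(8,255,255))+blobs(a,(172,110,70),(180,255,255)):
    p=onplane(ce,k,r,cc,.102)
    if np.linalg.norm(p[:2]-[.574,-.003])<.06: print(ce,st,p.round(4))
E
```

```text
13.4667 [0.3870699  0.02968467 0.19264266] [ 0.07636119 -0.47059628 -0.70841378] [-0.00110003 -0.00198444 -0.00589349 -0.00275586 -0.04488682 -0.0008547 ]
[241.6 183.8] [237, 180, 10, 9, 71] [ 0.5733 -0.0009  0.102 ]
[255.3 183.2] [252, 180, 8, 7, 40] [ 0.5739 -0.0045  0.102 ]
```

View pics/s7.png

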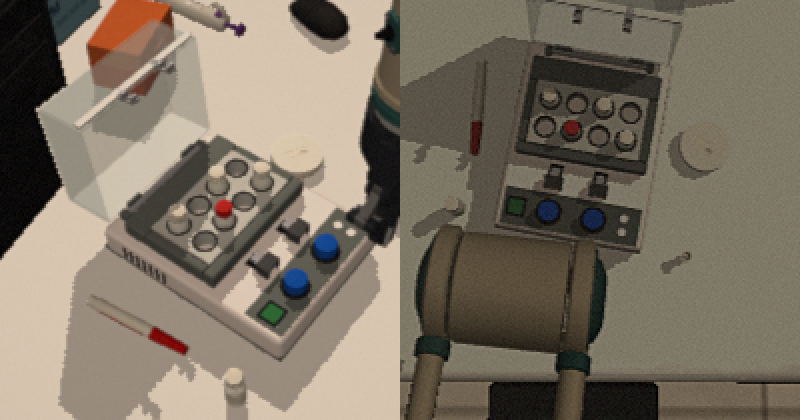

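```bash
python3 -c "
from rig import manip
print(manip.sign_off())"
```

```text
the job is handed in; nothing more can be done
None
```

The red-capped vial is pressed fully home, the hood is open, and I handed the job in at about 13.5 s, with the robot touching nothing.

- **Hood:** I pressed both buttons together, one with each fingertip, and held them until the pictures showed the hood clearly rising. I then backed off and let it open by itself. In the later pictures it stands upright and does not move.
- **Vial:** With the fingers closed, I pushed the cap straight down at about 4–5 N. It bottomed out at z ≈ 0.101 m (0.102 m expected), where the force rose to 15–20 N. In the last pictures the cap shows about 10 mm lower than before.
- **Loose items:** The spare vial, pen, dish and cup stand where they were, judging by the last pictures.

**What went less well:**
- My first press on the buttons overshot to 65 N at the wrist. That is under the 120 N limit.
- It then bounced back a little, so I re-pressed and held at about 20 N.
- The tool had tilted about 2° by the end, and it pressed the cap about 3 mm off centre. Neither affected the result.

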